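# Draw out the telescopic inspection mirror in its bench cradle

## Robot

A 6-joint arm with a two-finger parallel gripper is mounted at the origin on the work surface. World frame = base frame: x ahead of the robot, y to its left, z up, the work surface at z = 0. Lengths are in m, angles in rad, forces in N, time in s.
With the tool pointing down it reaches from about 0.325 to 0.875 m from the base axis. Payload 4.4 kg.
Tool frame: the origin (TCP) lies midway between the tips of the shut fingers; the grasp point (between the pads) lies 19 mm behind it (r.pinch_z is the distance from the TCP to the grasp point, in m); z points along the fingers, y is the direction in which the jaws open and shut (so a half turn about z gives the same grasp; the last joint's range is limited). The gripper opens to 85 mm and grips with 20 to 120 N. Pads are 22 mm wide; open, the fingers measure 114 mm over their backs; the gripper's body (76 mm by 85 mm) begins 54 mm behind the grasp point. The pads swing forward as they close: fully open they stand 13 mm farther back than shut.
Start: joints at [-1.327, 0.207, 1.542, -0, 1.393, -0.15], TCP at [0.221, -0.531, 0.231] pointing down, gripper open.
Joint ranges: [-2.73, 2.73], [-0.86, 2.22], [0.23, 2.46], [-1.11, 4.25], [0.08, 2.63], [-2.82, 2.82]. Speed limits (rad/s): [2.79, 2.79, 3.14, 3.14, 3.14, 3.14].

## Interface

Orientations are given as a unit quaternion [w, x, y, z].
In Python, from rig import r gives the robot as it stands.
- The arm moves only by the tool send_rows, never from a script. Its argument "moves" is a list of rows, each an object with "fingers": the finger opening in m, from 0 to 0.0854; "offset": the shift along the tool's x, y, z in m, a list of three; "spin": the turn about the tool's z in rad. A call has 1 to 10 rows; each row shifts and turns the commanded pose from where the row before left it, along the tool's axes as they then stand; what a row does not reach is not made up. A row lasts 1/10 s, in which the tool goes at most 50 mm and 8.59 degrees, less where a joint would pass 70% of its speed; a pose out of reach is approached as far as the arm can. A call is refused whole if a number of a shift passes 0.05 or a number of a turn 0.15, either way. A call with a gripper value outside its range is refused whole. The fingers move at their own pace and stop on an object; the grip force is fixed at half the most. Time passes only in rows, so rows that do not move let the fingers close. It gives the time, the measured TCP pose, the force and the opening at its end, in the units of the state.
- r.state(): the state, without advancing time (a new reading comes with each control period).
- r.camera(name): name is "scene" or "top" or "wrist"; returns a dict with "pixels" (420x560x3 uint8, blue, green, red), "vfov" (degrees; the focal length in pixels is half the picture's height over the tangent of half this angle, whatever the lens; pixels are square), "cx", "cy" (the principal point, pixels), "dist_coeffs" ([k1, k2, p1, p2, k3] as OpenCV has them; the pictures are not rectified), "rvec" (rotation vector, rad) and "tvec" (3), from world to camera coordinates, as OpenCV has them; the wrist camera has in their place "T_tool_cam" (4x4, takes a point from camera to tool coordinates, whose origin is the TCP and whose axes are the flange's). Camera axes: x right, y down, z forward; pixel columns grow to the right and rows downward; lengths in m; the calibration is good to about 2 mm. A picture is of the moment at which its call begins: read the wrist's pose just before it. There is no depth.
- r.hand_in(): hands the job in, once; it reports no verdict.
The state is a dict: "time_s": time; "q": joint angles; "dq": joint speeds; "joint_torque": joint torques, N m; "tcp_pos": TCP position; "eef_rot": TCP orientation; "contact_force": force on the tool from outside, world axes, zero at the start; "ft_torque": the same for the moment, N m; "finger_gap": finger opening in m.
Only numpy, scipy, OpenCV 4.12 (cv2) and the standard library are available. Lean on these libraries where they do the work, as an engineer would, in place of code of your own. Each camera call takes 0.05 s, during which the arm holds its last target.

## Task

Lay the telescopic inspection mirror into the bench cradle with its collar down in the slot and its mirror end pointing out of the cradle's slot end, and let go of it. Then squeeze the release button on the slider and, with the tool staying in the cradle, pull the slider out past the first stop all the way to the second stop. Finish while still holding it drawn out there, as its spring pulls it back when let go, and leave the other things on the table where they are.

Things in the scene. Friction and masses are not known exactly. Their poses are not given: they have to be found in the camera images.
- wand: Telescopic inspection mirror, 309 mm long pushed in, about 0.33 kg, balancing near x = -45 mm; at the start it lies level on the table. Origin on its long axis, mid collar; x along the axis to the mirror, z up, y to the button's side. Collar: grey, 8 mm thick (x), 50 wide, 36 high. It rests on the collar and a 36 x 36 mm tail cap (x = -150 to -140), its axis 18 mm above the table.
- wand_grip (a point): Point on the axis of the tool's black handle at x = -60 mm of the tool: a good place to lift it. The handle runs from x = -140 to 0 mm and is 28 mm wide (y) and 24 mm high (z). Axes as the tool's.
- slider_grip (a point): Centre of the grey slider block on the 12 mm steel rod, at x = 82.5 mm of the tool pushed in; moves out with the rod, axes as the tool's. Block 45 mm long (x), 26 wide (y = -13 to 13), 28 high. The black button, 24 long and 20 high, stands 6 mm proud of the middle of its +y side (face at y = 19): gripping the block across its sides (along y) squeezes it in.
- mirror (a point): Centre of the round tilted mirror, 34 mm across, at the front end of the rod, x = 136 mm of the tool pushed in; moves with the slider.
- release (a joint): Release button, m pressed in: 0 out, 0.005 fully in. A spring pushes it out (6 N when fully in). It must be in by about 4 mm to free the rod, and has to be kept squeezed to pass the first stop.
- reach (a joint): How far rod and slider are drawn out along the tool's x, m: 0 pushed in (locked unless the button is pressed), 0.05 first stop (a catch: the button pops out and locks there if let go), 0.1 second stop, the end of travel, which has no catch. A spring draws the rod back, 3 N at 0 and 4 N at 0.1.
- cradle: Cradle fixed to the table, in plain metal; origin at table height, below the middle of the collar slot. x is the pulling direction: the seated tool's mirror end points to +x, its handle to -x. Base plate 175 x 85 mm, 12 thick, x = -145 to 30. Three upright saddles, 8 mm thick, at x = -115, -14 and 14, each a notch open at the top, 36 mm wide, floor at z = 43, flared from z = 66 to 81.
- cradle_seat (a point): Where the tool's origin (mid collar, on the axis) comes to lie: 55 mm above the cradle's origin, axes as the cradle's. The collar drops into the 20 mm wide slot between the two front saddles (play +-6 mm along x, +-4 mm across), the handle lies in the other two saddles.
- spray_bottle: Bystander, to be left alone: clear trigger spray bottle, 72 mm across and 234 mm tall. Origin at its underside or middle.
- mug: Bystander, to be left alone: white mug, 80 mm across and 95 mm tall. Origin at its underside or middle.
- tape_roll: Bystander, to be left alone: cardboard-brown ring of tape, 90 mm across and 25 mm high, lying flat. Origin at its underside or middle.
- screwdriver: Bystander, to be left alone: black-handled screwdriver lying flat. Origin at its underside or middle.
- mouse: Bystander, to be left alone: black computer mouse, about 100 x 58 mm and 33 mm high. Origin at its underside or middle.
- drive: Bystander, to be left alone: flat steel-grey disk drive, 100 x 70 x 15 mm. Origin at its underside or middle.
- dust_brush: Bystander, to be left alone: wooden hand brush lying flat. Origin at its underside or middle.
Not all that is in view belongs to the job. Leave any orange or pink look-alike of the cradle alone.

How it is judged:
By the outcome, as a careful person would: the job done as asked, in the order asked, and still so for the second after the job is handed in, while the arm keeps its last pose, push and grip.
It also fails if it takes over 54 s, if anything falls off the work surface, if the arm or the gripper's body presses on something with over 40 N, if the wrist force passes 120 N, or if a joint passes its speed limit or range.

## Working session

There is one attempt and no reset: what is moved stays moved. The work goes in short steps, Python scripts to look and compute and a tool call to move; the robot and the scene stay as the last step left them, time stands still between calls to the robot, and variables do not carry over. Pictures are saved under pics/ and viewed, and the job is handed in when it is done.

Besides the shell and the picture viewer there is one more tool, called after "Request:" as name(argument=value, ...) on one line, values as JSON. send_rows: Moves the arm, as the interface text tells. Its arguments: {"type":"object","properties":{"moves":{"type":"array","items":{"type":"object","properties":{"fingers":{"type":"number"},"offset":{"type":"array","items":{"type":"number"}},"spin":{"type":"number"}}}}},"required":["moves"]}

```bash
ls; mkdir -p pics
python3 - <<'E'
from rig import r
import cv2,json,numpy as np
print(r.state())
for n in ["scene","top","wrist"]:
    c=r.camera(n); cv2.imwrite(f"pics/{n}0.png",c["pixels"])
    np.save(f"pics/{n}0.npy",c,allow_pickle=True)
    print(n,{k:np.round(v,4).tolist() if k!="pixels" else 0 for k,v in c.items()})
E
```

```text
pics
{'time_s': 0.0, 'q': array([-1.32646276e+00,  2.07437187e-01,  1.54298117e+00,  5.93673315e-06,
        1.39347103e+00, -1.50490470e-01]), 'dq': array([-0.00070232, -0.00042145,  0.00078642, -0.0006589 , -0.00039726,
        0.00170135]), 'joint_torque': array([-8.85633472e-04, -3.83038116e+01, -2.91596800e+01, -1.49483808e-04,
        1.05496694e-02,  1.26809309e-05]), 'tcp_pos': array([ 0.22098171, -0.53001766,  0.23010308]), 'eef_rot': array([-1.14723859e-03,  9.80576905e-01,  1.96131626e-01, -5.09453141e-05]), 'contact_force': array([0.15637277, 1.0925064 , 0.09709194]), 'ft_torque': array([ 0.0141593 , -0.05873528, -0.00759112]), 'finger_gap': 0.08540390371539572}
scene {'pixels': 0, 'vfov': 53.3393, 'cx': 280.8524, 'cy': 212.5698, 'dist_coeffs': [-0.0083, 0.0, 0.0, 0.0, 0.0], 'rvec': [0.9456, 2.3667, -1.1694], 'tvec': [0.3471, -0.1682, 1.3567]}
top {'pixels': 0, 'vfov': 56.9637, 'cx': 278.4267, 'cy': 206.9887, 'dist_coeffs': [0.0335, 0.0, 0.0, 0.0, 0.0], 'rvec': [2.1173, -2.1767, 0.1796], 'tvec': [0.0201, 0.5145, 0.9897]}
wrist {'pixels': 0, 'vfov': 65.644, 'cx': 282.7693, 'cy': 207.0758, 'dist_coeffs': [0.0132, 0.0, 0.0, 0.0, 0.0], 'T_tool_cam': [[0.0011, -0.9563, -0.2923, 0.0744], [1.0, 0.0012, -0.0002, -0.0001], [0.0006, -0.2923, 0.9563, -0.143], [0.0, 0.0, 0.0, 1.0]]}
```

View pics/scene0.png

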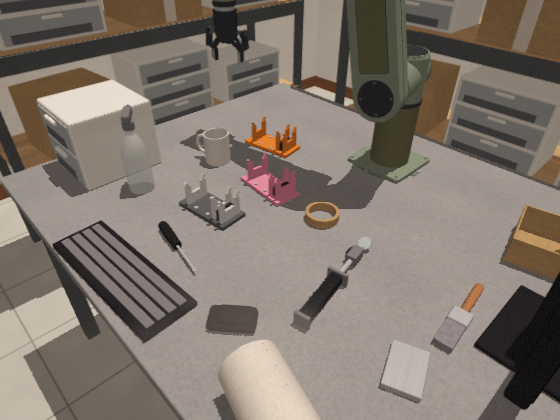

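View pics/top0.png

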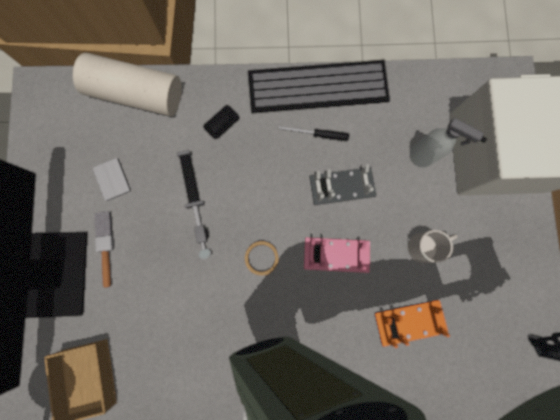

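View pics/wrist0.png

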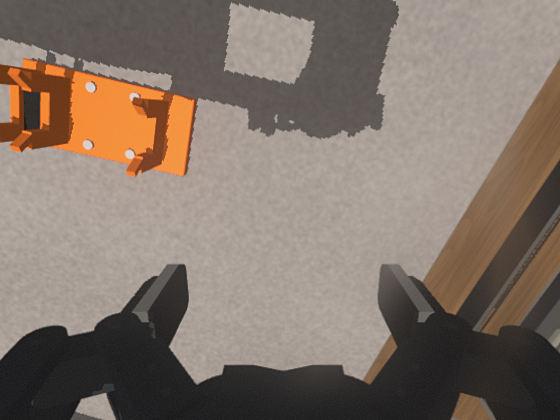

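```bash
cat > h.py <<'E'
import cv2,numpy as np
from scipy.spatial.transform import Rotation as R
def K(c):
    f=210/np.tan(np.radians(c["vfov"])/2); return np.array([[f,0,c["cx"]],[0,f,c["cy"]],[0,0,1.]])
def pose(c,st=None):
    if "rvec" in c:
        Rm=cv2.Rodrigues(np.array(c["rvec"],float))[0]; return Rm.T, -Rm.T@np.array(c["tvec"]).ravel()
    T=np.array(c["T_tool_cam"]); w,x,y,z=st["eef_rot"]; Rt=R.from_quat([x,y,z,w]).as_matrix()
    return Rt@T[:3,:3], Rt@T[:3,3]+st["tcp_pos"]
def cast(c,px,h,st=None):
    A,o=pose(c,st); u=cv2.undistortPoints(np.array(px,float).reshape(-1,1,2),K(c),np.array(c["dist_coeffs"],float)).reshape(-1,2)
    d=np.c_[u,np.ones(len(u))]@A.T
    return o+d*((h-o[2])/d[:,2])[:,None]
def proj(c,P,st=None):
    A,o=pose(c,st); X=(np.array(P,float).reshape(-1,3)-o)@A
    return cv2.projectPoints(X,np.zeros(3),np.zeros(3),K(c),np.array(c["dist_coeffs"],float))[0].reshape(-1,2)
def snap(n,tag):
    from rig import r
    st=r.state(); c=r.camera(n); cv2.imwrite(f"pics/{n}{tag}.png",c["pixels"]); np.save(f"pics/{n}{tag}.npy",dict(c=c,st=st),allow_pickle=True); return c,st
def load(n,tag):
    d=np.load(f"pics/{n}{tag}.npy",allow_pickle=True).item(); return (d["c"],d["st"]) if "c" in d else (d,None)
E
python3 - <<'E'
from h import *
c,_=load("top","0")
print(cast(c,[[0,0],[560,0],[0,420],[185,152],[205,253],[343,185],[325,185]],0.02).round(3))
im=c["pixels"]
a=cv2.resize(im[135:275,140:280],None,fx=5,fy=5,interpolation=cv2.INTER_CUBIC)[:600]
b=cv2.resize(im[150:220,295:395],None,fx=8,fy=8,interpolation=cv2.INTER_CUBIC)
cv2.imwrite("pics/ta.png",cv2.resize(im[140:265,150:270],None,fx=4.6,fy=4.6,interpolation=cv2.INTER_CUBIC));cv2.imwrite("pics/tb.png",b)
E
```

```text
[[ 1.136  0.782  0.02 ]
 [ 1.103 -0.828  0.02 ]
 [ 0.014  0.694  0.02 ]
 [ 0.678  0.259  0.02 ]
 [ 0.4    0.204  0.02 ]
 [ 0.574 -0.173  0.02 ]
 [ 0.575 -0.124  0.02 ]]
```

View pics/ta.png

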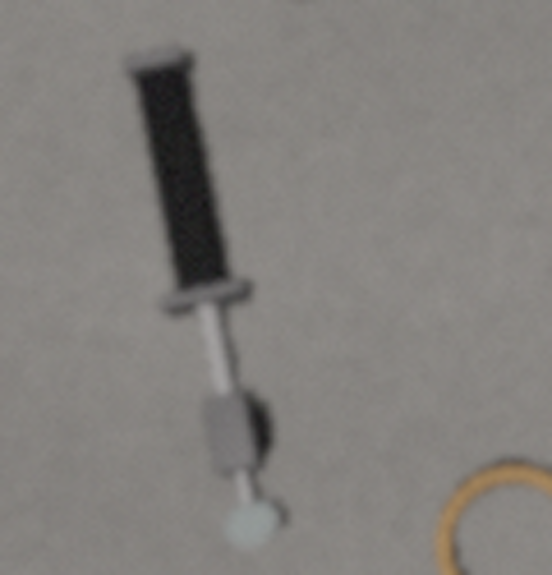

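View pics/tb.png

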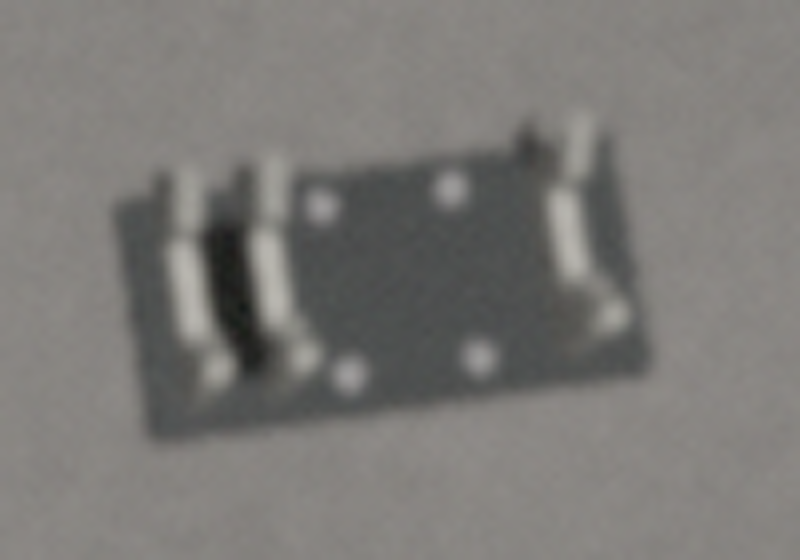

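Run:
```python
from h import *
for n in ["top","scene"]:
    c,_=load(n,"0"); im=c["pixels"]
    f=lambda pts,h:cast(c,pts,h).round(4).tolist()
    if n=="top":
        s=4.6;o=np.array([150,140])
        P=lambda l:np.array(l)/s+o-.5+.5/s
        print("handle ends", f(P([[165,68],[204,280]]),.03))
        print("collar",f(P([[166,307],[248,287]]),.036),"slider",f(P([[232,432]]),.032),"mirror",f(P([[252,523]]),.03))
        o=np.array([295,150]);s=8
        print("base corners",f(P([[115,205],[150,440],[650,375],[610,130]]),.012))
        print("bolts",f(P([[322,207],[349,376],[480,358],[451,189]]),.012))
        print("saddle floors", f(P([[190,290],[272,280],[570,232]]),.043))
```

```text
handle ends [[0.6683, 0.255, 0.03], [0.54, 0.2315, 0.03]]
collar [[0.5237, 0.2521, 0.036], [0.5342, 0.2049, 0.036]] slider [[0.4507, 0.2147, 0.032]] mirror [[0.3985, 0.2035, 0.03]]
base corners [[0.6059, -0.0816, 0.012], [0.5232, -0.0902, 0.012], [0.5412, -0.2627, 0.012], [0.6279, -0.2545, 0.012]]
bolts [[0.6033, -0.1532, 0.012], [0.5436, -0.1595, 0.012], [0.5487, -0.2048, 0.012], [0.6084, -0.1982, 0.012]]
saddle floors [[0.5687, -0.1024, 0.043], [0.5714, -0.13, 0.043], [0.5851, -0.2307, 0.043]]
```

Request:
send_rows(moves=[{"offset": [0.0315,-0.0285,0.0],"spin": 0,"fingers": 0.0854},{"offset": [0.0315,-0.0285,0.0],"spin": 0,"fingers": 0.0854},{"offset": [0.0315,-0.0285,0.0],"spin": 0,"fingers": 0.0854},{"offset": [0.0315,-0.0285,0.0],"spin": 0,"fingers": 0.0854},{"offset": [0.0315,-0.0285,0.0],"spin": 0,"fingers": 0.0854},{"offset": [0.0315,-0.0285,0.0],"spin": 0,"fingers": 0.0854},{"offset": [0.0315,-0.0285,0.0],"spin": 0,"fingers": 0.0854},{"offset": [0.0315,-0.0285,0.0],"spin": 0,"fingers": 0.0854},{"offset": [0.0315,-0.0285,0.0],"spin": 0,"fingers": 0.0854},{"offset": [0.0315,-0.0285,0.0],"spin": 0,"fingers": 0.0854}])

```text
time_s: 1.15
tcp_pos: [0.4026, -0.1448, 0.2312]
eef_rot: [0.0, 0.981, 0.196, 0.0]
contact_force: [1.0, 0.9, -0.5]
finger_gap: 0.0851
```

Run:
```python
from h import *
snap("wrist","1")
```

```text
(no output)
```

View pics/wrist1.png

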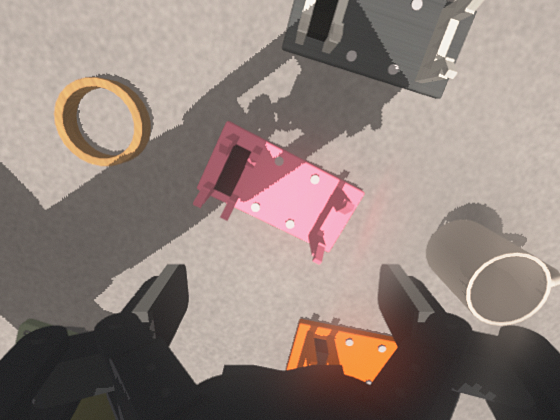

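Request:
send_rows(moves=[{"offset": [0.0315,-0.0285,0.0],"spin": -0.147,"fingers": 0.0854}])

```text
time_s: 1.3
tcp_pos: [0.4203, -0.1084, 0.2312]
eef_rot: [0.001, 0.963, 0.269, -0.0]
contact_force: [1.0, -0.4, 0.4]
finger_gap: 0.0856
```

Request:
send_rows(moves=[{"offset": [0.022,0.029,0.0],"spin": 0,"fingers": 0.0854},{"offset": [0.022,0.029,0.0],"spin": 0,"fingers": 0.0854},{"offset": [0.022,0.029,0.0],"spin": 0,"fingers": 0.0854}])

```text
time_s: 1.6
tcp_pos: [0.5229, -0.1485, 0.231]
eef_rot: [-0.0, 0.963, 0.268, -0.0]
contact_force: [0.2, -1.1, -0.7]
finger_gap: 0.0854
```

Run:
```python
from h import *
snap("wrist","2")
```

```text
(no output)
```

View pics/wrist2.png

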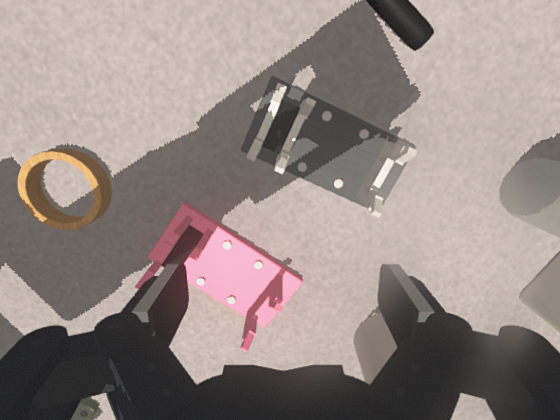

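Run:
```python
from h import *
c,_=load("wrist","2")
cv2.imwrite("pics/w2c.png",cv2.resize(c["pixels"][65:225,230:430],None,fx=3.7,fy=3.7,interpolation=cv2.INTER_CUBIC))
```

```text
(no output)
```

View pics/w2c.png

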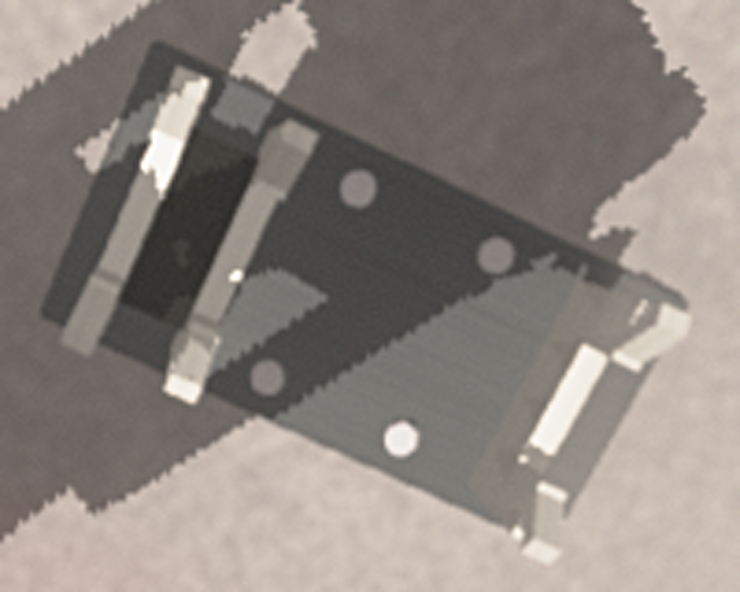

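Run:
```python
from h import *
c,st=load("wrist","2"); s=3.7;o=np.array([230,65])
P=lambda l:np.array(l)/s+o-.5+.5/s
print("base",cast(c,P([[157,42],[42,313],[688,300]]),.012,st).round(4).tolist())
b=cast(c,P([[358,188],[496,255],[401,439],[267,378]]),.012,st);print(b.round(4).tolist())
print("floors",cast(c,P([[127,232],[238,257],[565,400]]),.043,st).round(4).tolist())
for (x,y,h) in [(.568,-.1152,96.5)]:
    a=np.radians(h);
    def W(p): return [x+np.cos(a)*p[0]-np.sin(a)*p[1],y+np.sin(a)*p[0]+np.cos(a)*p[1],p[2]]
    q=[W(p) for p in [(30,0.0425*1000,12),]] if 0 else None
d=b[0]+b[3]-b[1]-b[2]; print("bolt heading",np.degrees(np.arctan2(d[1],d[0])), b.mean(0))
```

```text
base [[0.6071, -0.0842, 0.012], [0.5248, -0.0931, 0.012], [0.6273, -0.2551, 0.012]]
[[0.6035, -0.1539, 0.012], [0.6086, -0.199, 0.012], [0.5484, -0.2061, 0.012], [0.543, -0.1608, 0.012]]
floors [[0.5606, -0.1036, 0.043], [0.5704, -0.1324, 0.043], [0.5844, -0.2306, 0.043]]
bolt heading 96.60630395782562 [ 0.57586255 -0.17993583  0.012     ]
```

Request:
send_rows(moves=[{"offset": [0.025,-0.03,0.0],"spin": 0,"fingers": 0.0854},{"offset": [0.025,-0.03,0.0],"spin": 0,"fingers": 0.0854},{"offset": [0.025,-0.03,0.0],"spin": 0,"fingers": 0.0854},{"offset": [0.025,-0.03,0.0],"spin": 0,"fingers": 0.0854},{"offset": [0.025,-0.03,0.0],"spin": 0,"fingers": 0.0854},{"offset": [0.025,-0.03,0.0],"spin": 0,"fingers": 0.0854},{"offset": [0.025,-0.03,0.0],"spin": 0,"fingers": 0.0854},{"offset": [0.025,-0.03,0.0],"spin": 0,"fingers": 0.0854},{"offset": [0.025,-0.03,0.0],"spin": 0,"fingers": 0.0854},{"offset": [0.025,-0.03,0.0],"spin": 0,"fingers": 0.0854}])

```text
time_s: 2.65
tcp_pos: [0.581, 0.2385, 0.2308]
eef_rot: [0.0, 0.964, 0.268, -0.0]
contact_force: [0.0, -0.3, 0.3]
finger_gap: 0.0855
```

Request:
send_rows(moves=[{"offset": [0,0,0.003],"spin": -0.146,"fingers": 0.0854},{"offset": [0,0,0.003],"spin": -0.146,"fingers": 0.0854},{"offset": [0,0,0.003],"spin": -0.146,"fingers": 0.0854},{"offset": [0,0,0.003],"spin": -0.146,"fingers": 0.0854},{"offset": [0,0,0.003],"spin": -0.146,"fingers": 0.0854},{"offset": [0,0,0.003],"spin": -0.146,"fingers": 0.0854},{"offset": [0,0,0.003],"spin": -0.146,"fingers": 0.0854},{"offset": [0,0,0.003],"spin": -0.146,"fingers": 0.0854},{"offset": [0,0,0.003],"spin": -0.146,"fingers": 0.0854},{"offset": [0,0,0.003],"spin": -0.146,"fingers": 0.0854}])

```text
time_s: 3.65
tcp_pos: [0.581, 0.2368, 0.2006]
eef_rot: [-0.0, 0.537, 0.844, -0.0]
contact_force: [-0.6, 0.2, -0.4]
finger_gap: 0.0855
```

Request:
send_rows(moves=[{"offset": [0,0,0.003],"spin": -0.146,"fingers": 0.0854},{"offset": [0,0,0.003],"spin": -0.146,"fingers": 0.0854},{"offset": [0,0,0.003],"spin": -0.146,"fingers": 0.0854},{"offset": [0,0,0.003],"spin": -0.146,"fingers": 0.0854},{"offset": [0,0,0.003],"spin": -0.146,"fingers": 0.0854},{"offset": [0,0,0.003],"spin": -0.146,"fingers": 0.0854},{"offset": [0,0,0.003],"spin": -0.146,"fingers": 0.0854},{"offset": [0,0,0.003],"spin": -0.146,"fingers": 0.0854},{"offset": [0,0,0.003],"spin": -0.146,"fingers": 0.0854}])

```text
time_s: 4.55
tcp_pos: [0.581, 0.2368, 0.1736]
eef_rot: [-0.001, -0.09, 0.996, -0.0]
contact_force: [-0.3, -0.3, 0.1]
finger_gap: 0.0851
```

Run:
```python
from h import *
c,st=snap("wrist","3"); print(st["tcp_pos"],st["eef_rot"],st["q"])
```

```text
[0.58096387 0.23684531 0.17364607] [-5.42095681e-04 -8.99552339e-02  9.95945654e-01 -1.25812794e-04] [ 2.49314174e-01  3.65289840e-01  1.46258365e+00 -7.91045751e-05
  1.31482954e+00 -1.50161610e+00]
```

View pics/wrist3.png

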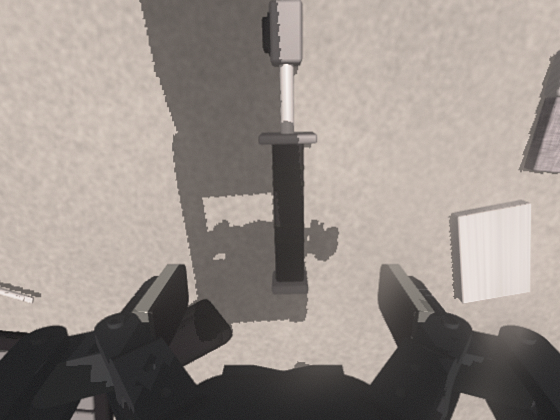

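Run:
```python
from h import *
c,st=load("wrist","3")
g=cv2.cvtColor(c["pixels"],cv2.COLOR_BGR2GRAY)
for y in (160,190,220,250,272):
    r_=g[y,255:325]; m=np.where(r_<60)[0]; print(y,m.min()+255,m.max()+255)
print(cast(c,[[287.6,155],[288.8,270]],.03,st).round(4).tolist(), "collar",cast(c,[[260,138],[316,138]],.036,st).round(4).tolist(),"cap",cast(c,[[290,293]],.036,st).round(4).tolist())
w,x,y,z=st["eef_rot"];M=R.from_quat([x,y,z,w]).as_matrix();print(M.round(4))
for h,p in [(.03,[[287.6,155],[288.8,270]]),(.036,[[288,132],[288,141],[290,274]])]:
    print(((cast(c,p,h,st)-st["tcp_pos"])@M).round(4).tolist())
```

```text
160 273 298
190 274 301
220 275 302
250 276 303
272 276 303
[[0.5456, 0.2349, 0.03], [0.6556, 0.2568, 0.03]] collar [[0.535, 0.2091, 0.036], [0.5264, 0.2557, 0.036]] cap [[0.6768, 0.2619, 0.036]]
[[-9.838e-01 -1.792e-01 -1.100e-03]
 [-1.792e-01  9.838e-01 -3.000e-04]
 [ 1.100e-03 -2.000e-04 -1.000e+00]]
[[0.035, 0.0045, 0.1437], [-0.0771, 0.0063, 0.1436]]
[[0.0551, 0.0046, 0.1377], [0.0476, 0.0047, 0.1377], [-0.0782, 0.0073, 0.1376]]
```

Request:
send_rows(moves=[{"offset": [0,0.0055,0.02],"spin": -0.016,"fingers": 0.0854},{"offset": [0,0,0.04],"spin": 0,"fingers": 0.0854},{"offset": [0,0,0.04],"spin": 0,"fingers": 0.0854},{"offset": [0,0,0.04],"spin": 0,"fingers": 0.0854},{"offset": [0,0,0.018],"spin": 0,"fingers": 0.0854},{"offset": [0,0,0.01],"spin": 0,"fingers": 0.0854},{"offset": [0,0,0],"spin": 0,"fingers": 0.0854}])

```text
time_s: 5.3
tcp_pos: [0.5791, 0.2422, 0.0047]
eef_rot: [-0.002, -0.094, 0.996, -0.0]
contact_force: [-1.1, 0.1, -0.0]
finger_gap: 0.0856
```

Request:
send_rows(moves=[{"offset": [0,0,0],"spin": 0,"fingers": 0.02},{"offset": [0,0,0],"spin": 0,"fingers": 0.02},{"offset": [0,0,0],"spin": 0,"fingers": 0.02},{"offset": [0,0,0],"spin": 0,"fingers": 0.02},{"offset": [0,0,0],"spin": 0,"fingers": 0.02},{"offset": [0,0,0],"spin": 0,"fingers": 0.02},{"offset": [0,0,0],"spin": 0,"fingers": 0.02},{"offset": [0,0,0],"spin": 0,"fingers": 0.02}])

```text
time_s: 6.1
tcp_pos: [0.5816, 0.243, 0.0079]
eef_rot: [0.001, -0.095, 0.995, 0.0]
contact_force: [0.4, -0.2, 6.3]
finger_gap: 0.0265
```

Request:
send_rows(moves=[{"offset": [0,0,-0.01],"spin": 0,"fingers": 0.0},{"offset": [0,0,-0.02],"spin": 0,"fingers": 0.0},{"offset": [0,0,-0.025],"spin": 0,"fingers": 0.0},{"offset": [0,0,-0.025],"spin": 0,"fingers": 0.0},{"offset": [0,0,-0.025],"spin": 0,"fingers": 0.0},{"offset": [0,0,-0.02],"spin": 0,"fingers": 0.0},{"offset": [0,0,0],"spin": 0,"fingers": 0.0}])

```text
time_s: 6.8
tcp_pos: [0.5823, 0.2434, 0.1346]
eef_rot: [0.003, -0.095, 0.995, 0.001]
contact_force: [-0.1, 0.2, -3.2]
finger_gap: 0.027
```

Run:
```python
from h import *
c,st=snap("wrist","4"); print(st["tcp_pos"],st["eef_rot"],st["finger_gap"]); snap("scene","4")
```

```text
[0.58230296 0.24339934 0.13464837] [ 3.04988302e-03 -9.49850114e-02  9.95473869e-01  5.66701755e-04] 0.026960232845375163
```

View pics/wrist4.png

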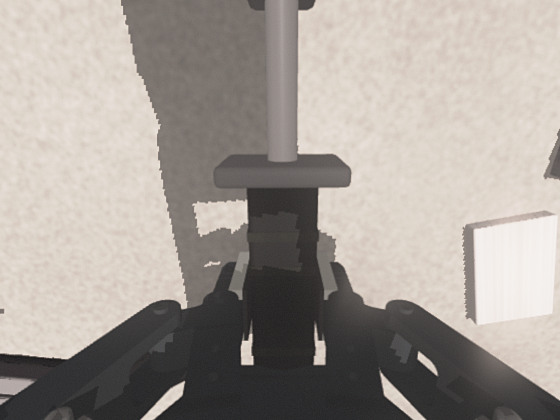

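View pics/scene4.png

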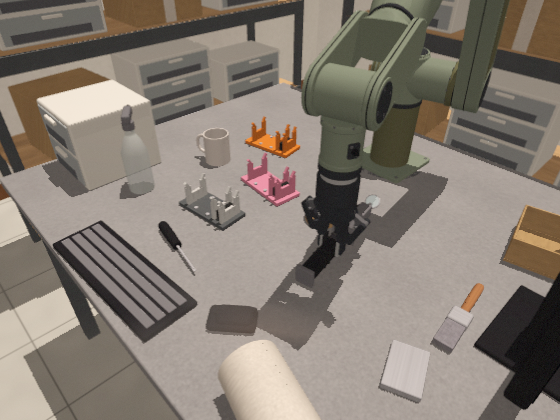

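Run:
```python
from h import *
c,st=load("wrist","4"); T=np.array(c["T_tool_cam"])
def tool(px,z):
    u=cv2.undistortPoints(np.array(px,float).reshape(-1,1,2),K(c),np.array(c["dist_coeffs"],float)).reshape(-1,2)
    d=np.c_[u,np.ones(len(u))]@T[:3,:3].T;o=T[:3,3]; return o+d*((z-o[2])/d[:,2])[:,None]
for z in (-.033,-.028,-.023): print(z,tool([[282.5,187],[282.5,168],[214,178],[351,178]],z).round(4).tolist())
print("rod",tool([[282.5,150],[282,20]],-.016).round(4).tolist())
print("handle",tool([[283,195],[282,240]],-.022).round(4).tolist())
cv2.imwrite("pics/w4c.png",cv2.resize(c["pixels"][0:220,190:380],None,fx=2.7,fy=2.7))
from math import *
w,x,y,z=st["eef_rot"];M=R.from_quat([x,y,z,w]).as_matrix();print(M.round(4))
```

```text
-0.033 [[0.0485, 0.0, -0.033], [0.0551, 0.0, -0.033], [0.0516, -0.0235, -0.033], [0.0517, 0.0236, -0.033]]
-0.028 [[0.0473, 0.0, -0.028], [0.0542, 0.0, -0.028], [0.0506, -0.0246, -0.028], [0.0506, 0.0247, -0.028]]
-0.023 [[0.0461, 0.0, -0.023], [0.0533, 0.0, -0.023], [0.0495, -0.0256, -0.023], [0.0495, 0.0257, -0.023]]
rod [[0.0591, 0.0, -0.016], [0.1036, -0.0002, -0.016]]
handle [[0.0427, 0.0002, -0.022], [0.024, -0.0001, -0.022]]
[[-9.819e-01 -1.891e-01  6.000e-03]
 [-1.891e-01  9.820e-01  1.700e-03]
 [-6.200e-03  5.000e-04 -1.000e+00]]
```

View pics/w4c.png

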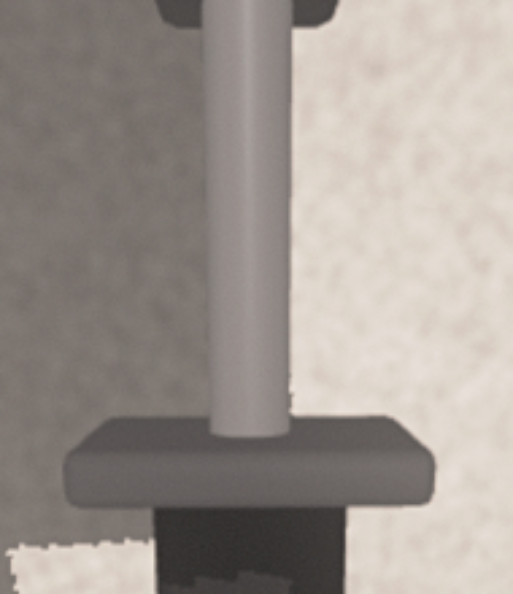

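Request:
send_rows(moves=[{"offset": [0.004,-0.02,0],"spin": 0,"fingers": 0.0},{"offset": [0.007,-0.035,0],"spin": 0,"fingers": 0.0},{"offset": [0.0085,-0.04,0],"spin": 0,"fingers": 0.0},{"offset": [0.0085,-0.04,0],"spin": 0,"fingers": 0.0},{"offset": [0.0085,-0.04,0],"spin": 0,"fingers": 0.0},{"offset": [0.0085,-0.04,0],"spin": 0,"fingers": 0.0},{"offset": [0.0085,-0.04,0],"spin": 0,"fingers": 0.0},{"offset": [0.0085,-0.04,0],"spin": 0,"fingers": 0.0},{"offset": [0.0085,-0.04,0],"spin": 0,"fingers": 0.0},{"offset": [0.0085,-0.037,0],"spin": 0,"fingers": 0.0}])

```text
time_s: 7.9
tcp_pos: [0.5711, -0.1386, 0.1286]
eef_rot: [-0.002, -0.095, 0.996, 0.001]
contact_force: [0.7, 0.6, -3.2]
finger_gap: 0.0269
```

Request:
send_rows(moves=[{"offset": [0.004,-0.02,0],"spin": 0,"fingers": 0.0},{"offset": [0.002,-0.01,0],"spin": 0.04,"fingers": 0.0},{"offset": [0,0,0],"spin": 0.1,"fingers": 0.0},{"offset": [0,0,0],"spin": 0.14,"fingers": 0.0},{"offset": [0,0,0],"spin": 0.14,"fingers": 0.0},{"offset": [0,0,0],"spin": 0.14,"fingers": 0.0},{"offset": [0,0,0],"spin": 0.14,"fingers": 0.0},{"offset": [0,0,0],"spin": 0.14,"fingers": 0.0},{"offset": [0,0,0],"spin": 0.14,"fingers": 0.0},{"offset": [0,0,0],"spin": 0.14,"fingers": 0.0}])

```text
time_s: 8.9
tcp_pos: [0.5717, -0.1664, 0.1293]
eef_rot: [-0.002, 0.451, 0.892, 0.0]
contact_force: [-0.8, -1.0, -2.5]
finger_gap: 0.0265
```

Request:
send_rows(moves=[{"offset": [0,0,0],"spin": 0.14,"fingers": 0.0},{"offset": [0,0,0],"spin": 0.14,"fingers": 0.0},{"offset": [0,0,0],"spin": 0.14,"fingers": 0.0},{"offset": [0,0,0],"spin": 0.07,"fingers": 0.0},{"offset": [0,0,0],"spin": 0.036,"fingers": 0.0},{"offset": [0,0,0],"spin": 0,"fingers": 0.0}])

```text
time_s: 9.5
tcp_pos: [0.5718, -0.1665, 0.1295]
eef_rot: [-0.002, 0.665, 0.747, -0.0]
contact_force: [-1.4, 0.2, -3.1]
finger_gap: 0.0269
```

```bash
cat > t.py <<'E'
from h import *
def tool(c,px,z):
    T=np.array(c["T_tool_cam"])
    u=cv2.undistortPoints(np.array(px,float).reshape(-1,1,2),K(c),np.array(c["dist_coeffs"],float)).reshape(-1,2)
    d=np.c_[u,np.ones(len(u))]@T[:3,:3].T;o=T[:3,3]; return o+d*((z-o[2])/d[:,2])[:,None]
def rep(st):
    w,x,y,z=st["eef_rot"];M=R.from_quat([x,y,z,w]).as_matrix(); print(st["time_s"],st["tcp_pos"].round(4),"head",np.degrees(np.arctan2(M[1,0],M[0,0])).round(2),"f",st["contact_force"].round(1),st["finger_gap"]); return M
E
python3 - <<'E'
from t import *
c,st=snap("wrist","5"); print(rep(st).round(4),st["q"])
E
```

```text
9.5 [ 0.5718 -0.1665  0.1295] head 96.59 f [-1.4  0.2 -3.1] 0.026888295163978643
[[-0.1147  0.9934 -0.0031]
 [ 0.9934  0.1147  0.0018]
 [ 0.0022 -0.0029 -1.    ]] [-4.28824787e-01  3.50595436e-01  1.58118851e+00  3.88727234e-04
  1.21343228e+00 -5.43937886e-01]
```

View pics/wrist5.png

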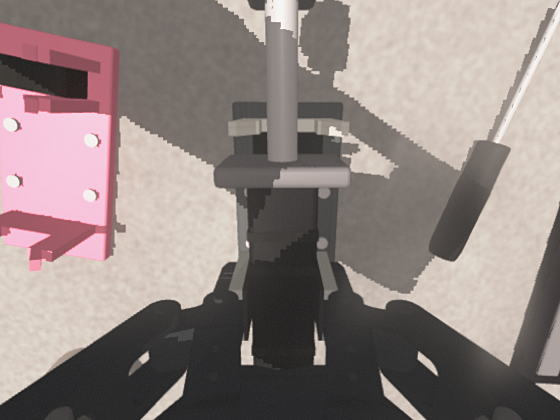

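Run:
```python
from t import *
c,st=load("wrist","5")
im=c["pixels"]; cv2.imwrite("pics/w5c.png",cv2.resize(im[90:260,210:365],None,fx=3.5,fy=3.5,interpolation=cv2.INTER_CUBIC))
w=cast(c,[[233.5,102.5],[342.5,103]],.012,st); print(w)
print(tool(c,[[233.5,102.5],[342.5,103]],st["tcp_pos"][2]-.012), tool(c,[[247.5,190],[323,192]],st["tcp_pos"][2]-.012))
```

```text
[[ 0.52493886 -0.09291239  0.012     ]
 [ 0.60741761 -0.08367634  0.012     ]]
[[ 0.07824849 -0.03774728  0.11753069]
 [ 0.07796501  0.04519866  0.11753069]] [[ 0.00976853 -0.02922665  0.11753069]
 [ 0.00813739  0.03299733  0.11753069]]
```

View pics/w5c.png

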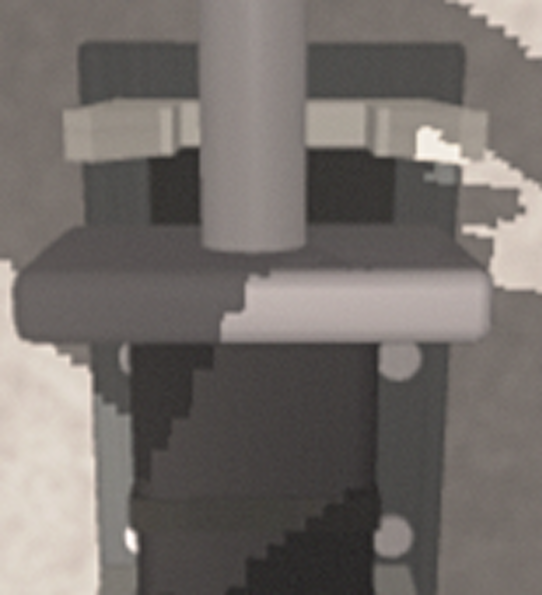

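Request:
send_rows(moves=[{"offset": [-0.0025,0.0035,0.01],"spin": 0,"fingers": 0.0},{"offset": [0,0,0.015],"spin": 0,"fingers": 0.0},{"offset": [0,0,0.007],"spin": 0,"fingers": 0.0},{"offset": [0,0,0],"spin": 0,"fingers": 0.0}])

```text
time_s: 9.95
tcp_pos: [0.5746, -0.1692, 0.0963]
eef_rot: [-0.003, 0.665, 0.747, -0.001]
contact_force: [-0.6, 0.6, -3.0]
finger_gap: 0.0267
```

Run:
```python
from t import *
c,st=snap("wrist","6"); rep(st); snap("scene","6")
im=c["pixels"]; cv2.imwrite("pics/w6c.png",cv2.resize(im[70:260,200:375],None,fx=3.1,fy=3.1,interpolation=cv2.INTER_CUBIC))
```

```text
9.95 [ 0.5746 -0.1692  0.0963] head 96.59 f [-0.6  0.6 -3. ] 0.026709273707282523
```

View pics/w6c.png

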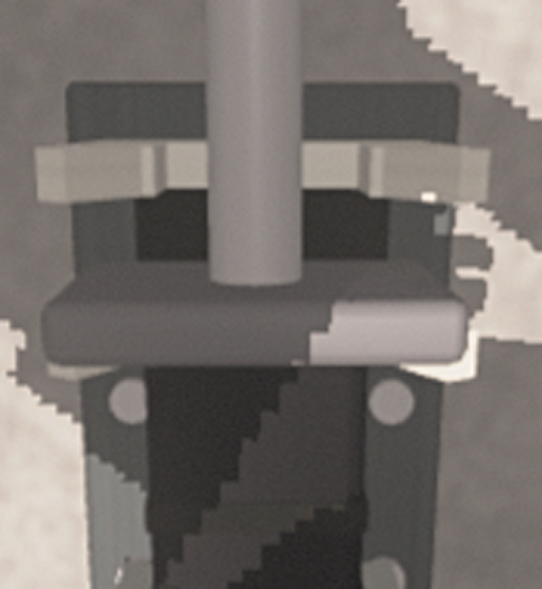

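View pics/scene6.png

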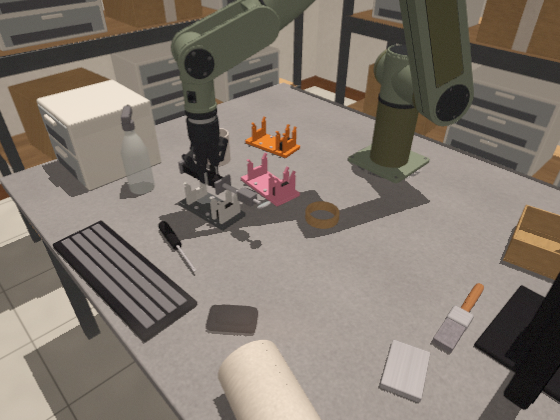

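Run:
```python
from t import *
c,st=load("wrist","6"); z=st["tcp_pos"][2]
P=lambda l:np.array(l)/3.1+[200,70]-.5
print("base",tool(c,P([[67,84],[459,84]]),z-.012).round(4).tolist())
print("front saddle top rear (x=10), outer ends",tool(c,P([[37,202],[490,202]]),z-.081).round(4).tolist())
print("2nd saddle rear x=-18",tool(c,P([[55,377],[470,381]]),z-.081).round(4).tolist())
print("bolts",tool(c,P([[129,402],[391,402]]),z-.012).round(4).tolist())
print("collar",tool(c,P([[255,364]]),-.028).round(4).tolist())
```

```text
base [[0.0815, -0.041, 0.0843], [0.0816, 0.0425, 0.0843]]
front saddle top rear (x=10), outer ends [[0.0623, -0.0342, 0.0153], [0.0623, 0.0353, 0.0153]]
2nd saddle rear x=-18 [[0.0346, -0.033, 0.0153], [0.034, 0.034, 0.0153]]
bolts [[0.0112, -0.0304, 0.0843], [0.0113, 0.0309, 0.0843]]
collar [[0.0472, -0.0006, -0.028]]
```

Request:
send_rows(moves=[{"offset": [0.0005,0.0006,0.01],"spin": 0,"fingers": 0.0},{"offset": [0,0,0.012],"spin": 0,"fingers": 0.0},{"offset": [0,0,0.012],"spin": 0,"fingers": 0.0},{"offset": [0,0,0.008],"spin": 0,"fingers": 0.0},{"offset": [0,0,0.004],"spin": 0,"fingers": 0.0},{"offset": [0,0,0],"spin": 0,"fingers": 0.0}])

```text
time_s: 10.65
tcp_pos: [0.5765, -0.1693, 0.0521]
eef_rot: [-0.001, 0.665, 0.747, -0.0]
contact_force: [-0.3, 0.2, -4.4]
finger_gap: 0.0269
```

Request:
send_rows(moves=[{"offset": [0,0,0.003],"spin": 0,"fingers": 0.0},{"offset": [0,0,0.002],"spin": 0,"fingers": 0.0},{"offset": [0,0,0.001],"spin": 0,"fingers": 0.0},{"offset": [0,0,0],"spin": 0,"fingers": 0.0}])

```text
time_s: 11.05
tcp_pos: [0.5773, -0.1696, 0.0474]
eef_rot: [0.0, 0.665, 0.747, 0.0]
contact_force: [-0.0, 0.2, -3.0]
finger_gap: 0.0269
```

Request:
send_rows(moves=[{"offset": [0,0,0.001],"spin": 0,"fingers": 0.0},{"offset": [0,0,0.001],"spin": 0,"fingers": 0.0},{"offset": [0,0,0.001],"spin": 0,"fingers": 0.0},{"offset": [0,0,0],"spin": 0,"fingers": 0.0}])

```text
time_s: 11.45
tcp_pos: [0.5774, -0.1696, 0.0449]
eef_rot: [0.0, 0.665, 0.747, 0.0]
contact_force: [-1.5, 0.2, 0.8]
finger_gap: 0.0267
```

Run:
```python
from t import *
c,st=snap("wrist","7"); rep(st)
im=c["pixels"]; cv2.imwrite("pics/w7c.png",cv2.resize(im[0:300,180:385],None,fx=2,fy=2,interpolation=cv2.INTER_CUBIC))
```

```text
11.45 [ 0.5774 -0.1696  0.0449] head 96.59 f [-1.5  0.2  0.8] 0.026749976181708875
```

View pics/w7c.png

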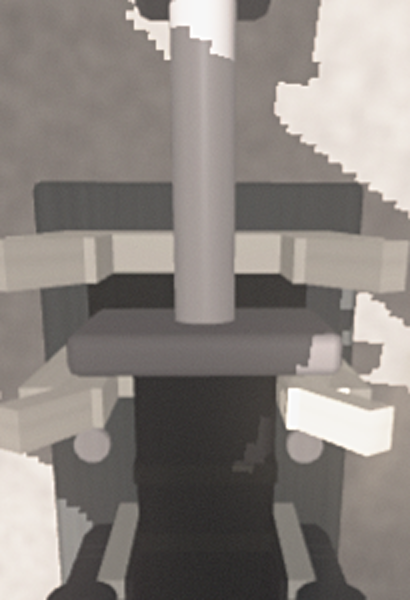

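Request:
send_rows(moves=[{"offset": [0,0,0],"spin": 0,"fingers": 0.0854},{"offset": [0,0,0],"spin": 0,"fingers": 0.0854},{"offset": [0,0,0],"spin": 0,"fingers": 0.0854},{"offset": [0,0,0],"spin": 0,"fingers": 0.0854},{"offset": [0,0,0],"spin": 0,"fingers": 0.0854},{"offset": [0,0,0],"spin": 0,"fingers": 0.0854}])

```text
time_s: 12.1
tcp_pos: [0.5772, -0.1696, 0.0443]
eef_rot: [0.0, 0.665, 0.747, 0.0]
contact_force: [0.4, -0.1, -0.5]
finger_gap: 0.0852
```

Request:
send_rows(moves=[{"offset": [0,0,-0.01],"spin": 0,"fingers": 0.0854},{"offset": [0,0,-0.02],"spin": 0,"fingers": 0.0854},{"offset": [0,0,-0.03],"spin": 0,"fingers": 0.0854},{"offset": [0,0,-0.03],"spin": 0,"fingers": 0.0854},{"offset": [0.03,0,-0.02],"spin": 0,"fingers": 0.0854},{"offset": [0.035,0,0],"spin": 0,"fingers": 0.0854},{"offset": [0,0,0],"spin": 0,"fingers": 0.0854}])

```text
time_s: 12.8
tcp_pos: [0.5698, -0.1017, 0.1562]
eef_rot: [0.0, 0.664, 0.748, 0.001]
contact_force: [-0.3, -0.6, -0.0]
finger_gap: 0.0856
```

Run:
```python
from t import *
c,st=snap("wrist","8"); rep(st); snap("scene","8")
```

```text
12.8 [ 0.5698 -0.1017  0.1562] head 96.79 f [-0.3 -0.6 -0. ] 0.0856255082203496
```

View pics/wrist8.png

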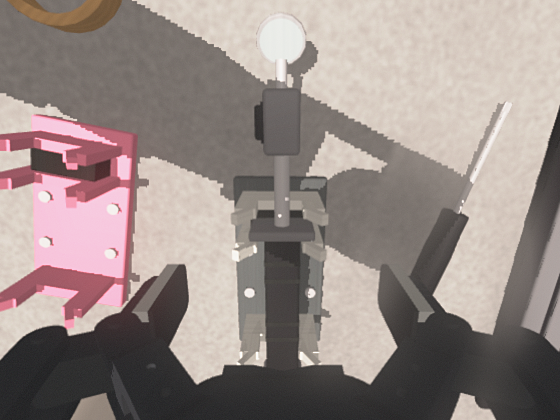

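View pics/scene8.png

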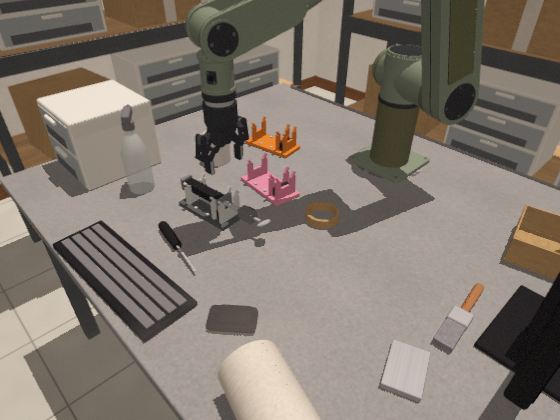

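Run:
```python
from t import *
c,st=load("wrist","8"); z=st["tcp_pos"][2]; rep(st)
cv2.imwrite("pics/w8c.png",cv2.resize(c["pixels"][0:260,220:340],None,fx=2.3,fy=2.3,interpolation=cv2.INTER_CUBIC))
print("slider top",tool(c,[[264,154],[299,154],[264,93],[299,93],[281.5,122]],z-.069).round(4).tolist())
print("rod",tool(c,[[282,165],[282,210],[283,70]],z-.061).round(4).tolist())
print("collar",tool(c,[[282,240],[250,232],[314,232]],z-.073).round(4).tolist())
```

```text
12.8 [ 0.5698 -0.1017  0.1562] head 96.79 f [-0.3 -0.6 -0. ] 0.0856255082203496
slider top [[0.0434, -0.0134, 0.0872], [0.0434, 0.0112, 0.0872], [0.0839, -0.0128, 0.0872], [0.0839, 0.0106, 0.0872], [0.0652, -0.0011, 0.0872]]
rod [[0.0343, -0.0008, 0.0952], [-0.0004, -0.0008, 0.0952], [0.0989, -0.0001, 0.0952]]
collar [[-0.0202, -0.0007, 0.0832], [-0.0138, -0.0245, 0.0832], [-0.0138, 0.0231, 0.0832]]
```

View pics/w8c.png

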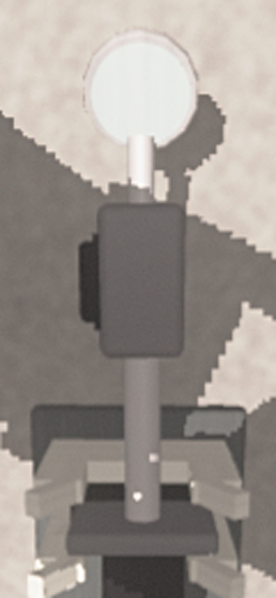

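Request:
send_rows(moves=[{"offset": [0.03,-0.001,0.01],"spin": 0,"fingers": 0.0854},{"offset": [0.036,0,0.02],"spin": 0,"fingers": 0.0854},{"offset": [0,0,0.03],"spin": 0,"fingers": 0.0854},{"offset": [0,0,0.03],"spin": 0,"fingers": 0.0854},{"offset": [0,0,0.02],"spin": 0,"fingers": 0.0854},{"offset": [0,0,0.009],"spin": 0,"fingers": 0.0854},{"offset": [0,0,0],"spin": 0,"fingers": 0.0854}])

```text
time_s: 13.6
tcp_pos: [0.56, -0.0402, 0.0337]
eef_rot: [-0.001, 0.666, 0.746, -0.001]
contact_force: [0.3, -0.5, -0.0]
finger_gap: 0.0853
```

Run:
```python
from t import *
c,st=snap("wrist","9"); rep(st)
```

```text
13.6 [ 0.56   -0.0402  0.0337] head 96.53 f [ 0.3 -0.5 -0. ] 0.08528118265839338
```

View pics/wrist9.png

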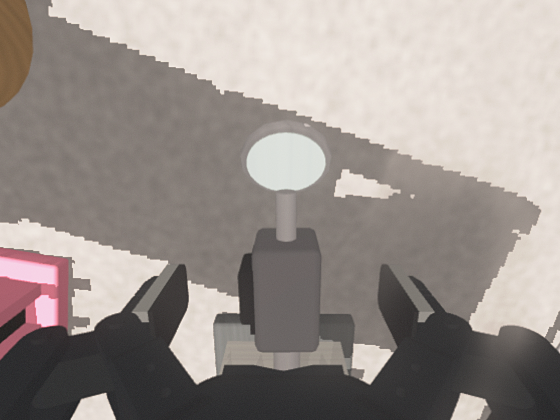

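Run:
```python
from t import *
c,st=load("wrist","9"); z=st["tcp_pos"][2]
print(tool(c,[[254,352],[321,352],[255,240],[320,240]],z-.069).round(4).tolist())
```

```text
[[-0.0188, -0.0116, -0.0353], [-0.0187, 0.0151, -0.0353], [0.0294, -0.0101, -0.0353], [0.0295, 0.0131, -0.0353]]
```

Request:
send_rows(moves=[{"offset": [0.0045,0.0012,0],"spin": 0,"fingers": 0.0854},{"offset": [0,0,0],"spin": 0,"fingers": 0.05},{"offset": [0,0,0],"spin": 0,"fingers": 0.05},{"offset": [0,0,0],"spin": 0,"fingers": 0.05},{"offset": [0,0,0],"spin": 0,"fingers": 0.05}])

```text
time_s: 14.15
tcp_pos: [0.5621, -0.035, 0.0357]
eef_rot: [0.0, 0.665, 0.747, 0.0]
contact_force: [0.5, -0.3, -0.9]
finger_gap: 0.0503
```

Run:
```python
from t import *
c,st=snap("wrist","10"); rep(st)
```

```text
14.15 [ 0.5621 -0.035   0.0357] head 96.6 f [ 0.5 -0.3 -0.9] 0.050349878614762734
```

View pics/wrist10.png

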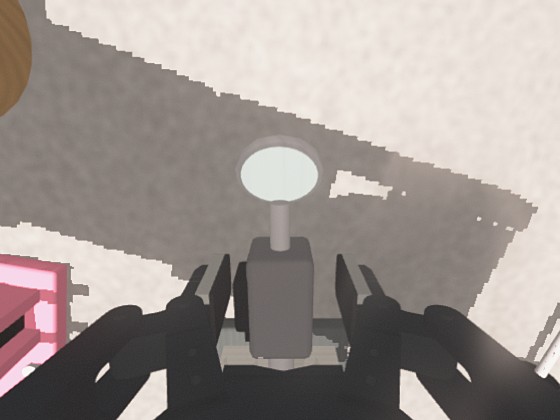

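Request:
send_rows(moves=[{"offset": [0.002,-0.0013,0],"spin": 0,"fingers": 0.05},{"offset": [0,0,0],"spin": 0,"fingers": 0.04},{"offset": [0,0,0],"spin": 0,"fingers": 0.03},{"offset": [0,0,0],"spin": 0,"fingers": 0.0},{"offset": [0,0,0],"spin": 0,"fingers": 0.0},{"offset": [0,0,0],"spin": 0,"fingers": 0.0},{"offset": [0,0,0],"spin": 0,"fingers": 0.0}])

```text
time_s: 14.9
tcp_pos: [0.5608, -0.033, 0.0356]
eef_rot: [0.0, 0.665, 0.747, 0.0]
contact_force: [2.1, 2.3, 2.6]
finger_gap: 0.0252
```

Run:
```python
from t import *
c,st=snap("wrist","11"); rep(st)
```

```text
14.9 [ 0.5608 -0.033   0.0356] head 96.59 f [2.1 2.3 2.6] 0.02524016719793172
```

View pics/wrist11.png

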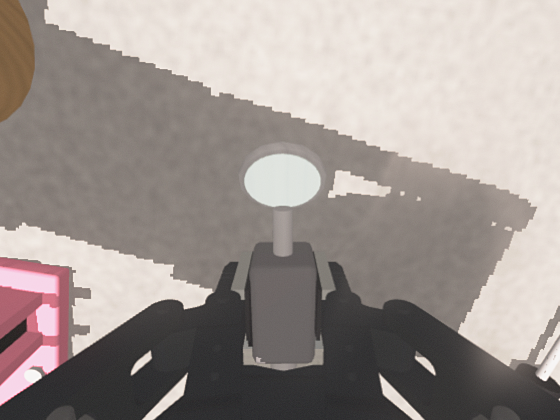

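Request:
send_rows(moves=[{"offset": [0.004,0,0],"spin": 0,"fingers": 0.0},{"offset": [0.006,0,0],"spin": 0,"fingers": 0.0},{"offset": [0.006,0,0],"spin": 0,"fingers": 0.0},{"offset": [0.006,0,0],"spin": 0,"fingers": 0.0},{"offset": [0.004,0,0],"spin": 0,"fingers": 0.0}])

```text
time_s: 15.45
tcp_pos: [0.5572, -0.0071, 0.0354]
eef_rot: [0.0, 0.665, 0.747, -0.0]
contact_force: [-0.0, -3.6, 1.4]
finger_gap: 0.0249
```

Run:
```python
from t import *
c,st=snap("wrist","12"); rep(st); snap("scene","12")
a=cv2.imread("pics/scene12.png")[150:270,150:310]
cv2.imwrite("pics/s12c.png",np.hstack([cv2.resize(c["pixels"],(480,360)),cv2.resize(a,(320,360))]))
```

```text
15.45 [ 0.5572 -0.0071  0.0354] head 96.6 f [-0.  -3.6  1.4] 0.02493246448160281
```

View pics/s12c.png

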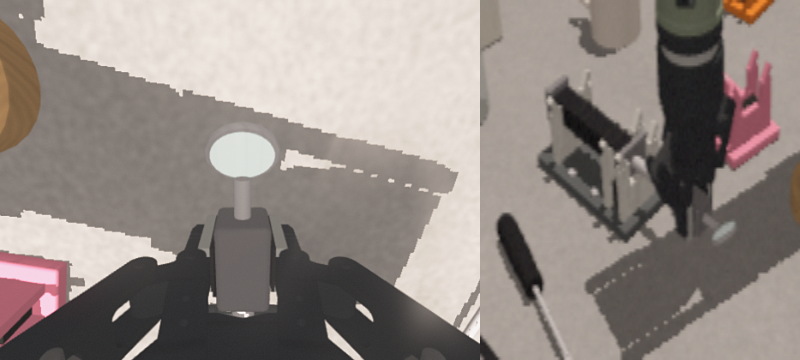

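Request:
send_rows(moves=[{"offset": [0.006,0,0],"spin": 0,"fingers": 0.0},{"offset": [0.006,0,0],"spin": 0,"fingers": 0.0},{"offset": [0.006,0,0],"spin": 0,"fingers": 0.0},{"offset": [0.006,0,0],"spin": 0,"fingers": 0.0},{"offset": [0.006,0,0],"spin": 0,"fingers": 0.0}])

```text
time_s: 16.05
tcp_pos: [0.5537, 0.023, 0.0352]
eef_rot: [-0.0, 0.665, 0.747, -0.0]
contact_force: [-0.8, -3.7, 1.9]
finger_gap: 0.0252
```

Request:
send_rows(moves=[{"offset": [0.006,0,0],"spin": 0,"fingers": 0.0},{"offset": [0.006,0,0],"spin": 0,"fingers": 0.0},{"offset": [0.006,0,0],"spin": 0,"fingers": 0.0},{"offset": [0.006,0,0],"spin": 0,"fingers": 0.0},{"offset": [0.006,0,0],"spin": 0,"fingers": 0.0}])

```text
time_s: 16.55
tcp_pos: [0.5502, 0.0527, 0.0351]
eef_rot: [-0.0, 0.665, 0.747, -0.0]
contact_force: [0.2, -4.1, 1.0]
finger_gap: 0.0251
```

Request:
send_rows(moves=[{"offset": [0.004,0,0],"spin": 0,"fingers": 0.0},{"offset": [0.004,0,0],"spin": 0,"fingers": 0.0},{"offset": [0.002,0,0],"spin": 0,"fingers": 0.0},{"offset": [0,0,0],"spin": 0,"fingers": 0.0}])

```text
time_s: 16.95
tcp_pos: [0.549, 0.0628, 0.0352]
eef_rot: [-0.0, 0.665, 0.747, 0.0]
contact_force: [-0.9, -4.1, 1.0]
finger_gap: 0.0251
```

Request:
send_rows(moves=[{"offset": [0.002,0,0],"spin": 0,"fingers": 0.0},{"offset": [0.002,0,0],"spin": 0,"fingers": 0.0},{"offset": [0,0,0],"spin": 0,"fingers": 0.0}])

```text
time_s: 17.25
tcp_pos: [0.5487, 0.0664, 0.0352]
eef_rot: [-0.0, 0.665, 0.747, -0.0]
contact_force: [-1.3, -3.4, 0.7]
finger_gap: 0.0252
```

Request:
send_rows(moves=[{"offset": [0.0015,0,0],"spin": 0,"fingers": 0.0},{"offset": [0,0,0],"spin": 0,"fingers": 0.0}])

```text
time_s: 17.45
tcp_pos: [0.5485, 0.0679, 0.0352]
eef_rot: [-0.0, 0.665, 0.747, -0.0]
contact_force: [0.0, -4.2, 1.1]
finger_gap: 0.0255
```

Request:
send_rows(moves=[{"offset": [0.0015,0,0],"spin": 0,"fingers": 0.0},{"offset": [0,0,0],"spin": 0,"fingers": 0.0}])

```text
time_s: 17.65
tcp_pos: [0.5484, 0.0694, 0.0352]
eef_rot: [-0.0, 0.665, 0.747, -0.0]
contact_force: [-0.4, -4.3, 0.5]
finger_gap: 0.0256
```

Request:
send_rows(moves=[{"offset": [0.0015,0,0],"spin": 0,"fingers": 0.0},{"offset": [0,0,0],"spin": 0,"fingers": 0.0}])

```text
time_s: 17.85
tcp_pos: [0.5482, 0.0709, 0.0352]
eef_rot: [-0.0, 0.665, 0.747, -0.0]
contact_force: [-0.1, -4.1, 1.0]
finger_gap: 0.0253
```

Request:
send_rows(moves=[{"offset": [0.0015,0,0],"spin": 0,"fingers": 0.0},{"offset": [0,0,0],"spin": 0,"fingers": 0.0}])

```text
time_s: 18.05
tcp_pos: [0.548, 0.0723, 0.0352]
eef_rot: [-0.0, 0.665, 0.747, -0.0]
contact_force: [0.5, -4.9, 1.7]
finger_gap: 0.0255
```

Run:
```python
from t import *
c,st=snap("wrist","13"); rep(st); t,_=snap("top","13"); s,_=snap("scene","13")
a=cv2.resize(t["pixels"][140:230,225:405],(480,240),interpolation=cv2.INTER_CUBIC); b=cv2.resize(s["pixels"][150:270,150:310],(320,240),interpolation=cv2.INTER_CUBIC)
cv2.imwrite("pics/m13.png",np.vstack([np.hstack([a,b]),cv2.resize(c["pixels"],(800,600))[100:440]]))
```

```text
18.05 [0.548  0.0723 0.0352] head 96.59 f [ 0.5 -4.9  1.7] 0.025533621769638717
```

View pics/m13.png

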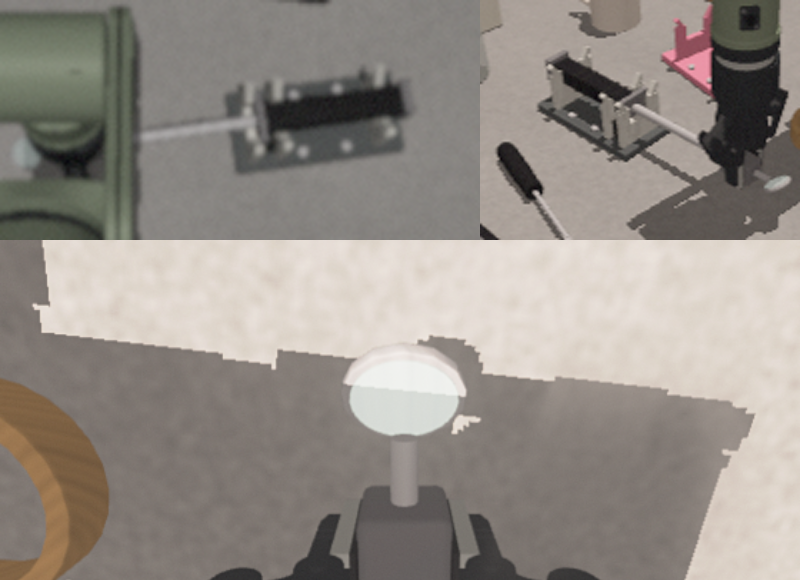

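Request:
send_rows(moves=[{"offset": [0.0015,0,0],"spin": 0,"fingers": 0.0},{"offset": [0,0,0],"spin": 0,"fingers": 0.0}])

```text
time_s: 18.4
tcp_pos: [0.5479, 0.0737, 0.0352]
eef_rot: [-0.0, 0.665, 0.747, -0.0]
contact_force: [-0.6, -4.6, 1.0]
finger_gap: 0.0251
```

Request:
send_rows(moves=[{"offset": [0.0015,0,0],"spin": 0,"fingers": 0.0},{"offset": [0,0,0],"spin": 0,"fingers": 0.0}])

```text
time_s: 18.6
tcp_pos: [0.5479, 0.0748, 0.0353]
eef_rot: [0.0, 0.665, 0.747, -0.0]
contact_force: [-0.7, -6.1, 0.4]
finger_gap: 0.025
```

Request:
send_rows(moves=[{"offset": [0.0015,0,0],"spin": 0,"fingers": 0.0},{"offset": [0,0,0],"spin": 0,"fingers": 0.0}])

```text
time_s: 18.8
tcp_pos: [0.548, 0.0749, 0.0352]
eef_rot: [0.001, 0.665, 0.747, -0.001]
contact_force: [-0.6, -9.7, 0.1]
finger_gap: 0.0256
```

Request:
send_rows(moves=[{"offset": [0.0015,0,0],"spin": 0,"fingers": 0.0},{"offset": [0,0,0],"spin": 0,"fingers": 0.0}])

```text
time_s: 19.0
tcp_pos: [0.5481, 0.0749, 0.0352]
eef_rot: [0.002, 0.665, 0.747, -0.002]
contact_force: [1.5, -14.5, -1.5]
finger_gap: 0.0254
```

Run:
```python
from t import *
c,st=snap("wrist","14"); rep(st); t,_=snap("top","14"); s,_=snap("scene","14")
a=cv2.resize(t["pixels"][140:230,225:405],(480,240),interpolation=cv2.INTER_CUBIC); b=cv2.resize(s["pixels"][150:270,150:310],(320,240),interpolation=cv2.INTER_CUBIC)
cv2.imwrite("pics/m14.png",np.vstack([np.hstack([a,b]),cv2.resize(c["pixels"],(800,600))[240:600]]))
k=np.arange(560)
for n in ("11","13","14"):
    g=load("wrist",n)[0]["pixels"]; m=(g.min(2)>200).astype(np.uint8); print(n, [int((g[:, 283].astype(int).sum(1)).argmax())])
o=[.5690,-.117]; print("slider travel incl play from seat est", (st["tcp_pos"][:2]-o)@np.array([np.cos(np.radians(96.6)),np.sin(np.radians(96.6))]))
print(cast(t,[[225+262*180/480,140+115*90/240]],.073))
```

```text
19.0 [0.5481 0.0749 0.0352] head 96.58 f [  1.5 -14.5  -1.5] 0.025404633861306758
11 [111]
13 [369]
14 [369]
slider travel incl play from seat est 0.19306172483572606
[[ 0.56924458 -0.11192258  0.073     ]]
```

View pics/m14.png

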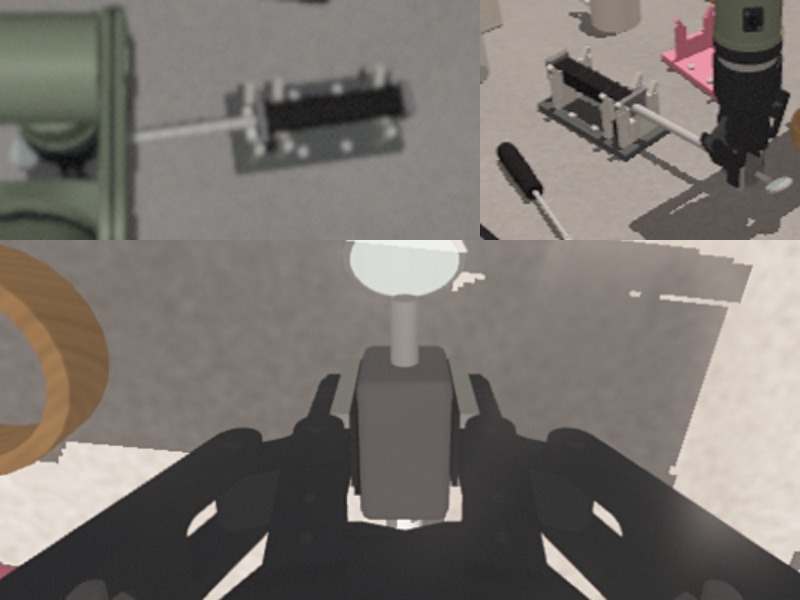

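View pics/scene14.png

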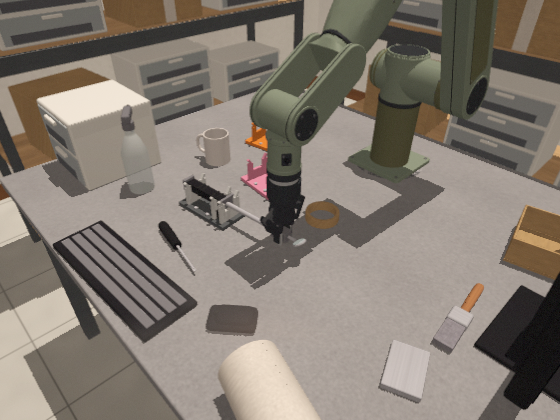

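Run:
```python
from t import *
from rig import r
rep(r.state()); print(r.hand_in())
```

```text
19.15 [0.5481 0.075  0.0352] head 96.57 f [  2.  -15.7  -0. ] 0.025156436944733206
the job is handed in; nothing more can be done
None
```

I laid the mirror in the plain-metal cradle with its collar in the slot and its mirror end out of the slot end, and let go. I then squeezed the slider's button and pulled the rod straight out past the first stop to the second. I handed the job in at 19 s, still holding it there.

**Button:** the finger opening read 25 mm on the slider, which matches the button pressed fully in.

**Second stop:** the pull held at about 4 N until the gripper had moved about 108 mm. Motion then stalled and the force rose to about 15 N. Taking off roughly 6 mm of collar play leaves about 102 mm of measured rod travel, against the stated 100 mm; that fits my 2–3 mm measuring error.

**Grip and seating:** the last pictures show no slip of the slider in the fingers, and the collar still in the slot against the front saddle. The spray bottle, mug, tape roll, screwdriver and other things look undisturbed.

**Disagreement:** taken from the cradle's measured position, the slider came out about 4 mm farther than expected. I put this down to small errors in the calibration and in where I gripped it.

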